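# Tip the walnuts out of the divided nut dish

## Robot

A 7-joint arm with a two-finger parallel gripper is mounted at the origin on a cart in front of the work surface, level with it; the furniture and walls round the work are solid. World frame = base frame: x ahead of the robot, y to its left, z up, the work surface at z = 0. Lengths are in m, angles in rad, forces in N, time in s.
With the tool pointing down it reaches from about 0.375 to 0.925 m from the base axis. Payload 3.1 kg.
Tool frame: the origin (TCP) lies midway between the tips of the shut fingers; the grasp point (between the pads) lies 19 mm behind it; z points along the fingers, y is the line along which they close (so a half turn about z gives the same grasp; the last joint's range is limited). The gripper opens to 85 mm and grips with 20 to 120 N. Pads are 22 mm wide; open, the fingers measure 114 mm over their backs; the gripper's body (76 mm by 85 mm) begins 54 mm behind the grasp point. The pads swing forward as they close: fully open they stand 13 mm farther back than shut.
Start: joints at [1.127, 0.383, 0.044, 1.598, -0.018, 1.161, -0.05], TCP at [0.22, -0.612, 0.231] pointing down, gripper open.
Joint ranges: [-2.61, 2.61], [-0.41, 2.15], [-1.48, 1.57], [0, 2.5], [-1.57, 4.71], [0.05, 1.97], [-2.85, 2.85]. Speed limits (rad/s): [2.79, 2.79, 3.14, 3.14, 3.14, 3.14, 3.14].

## Interface

Orientations are given as a rotation vector (axis times angle).
In Python, from plant import status, grab_frame, calibration, order gives the robot as it stands.
- The arm moves only by the shell command python3 -m creep 'ROWS' [FORCE]. ROWS is JSON, a list of rows, each a list of 7 numbers: the shift along the tool's x, y, z in cm, then the turn, a rotation vector about the tool's x, y, z in degrees, then the opening, from 0 (shut) to 1 (fully open). A call has 1 to 5 rows; each row shifts and turns the commanded pose from where the row before left it, along the tool's axes as they then stand; what a row does not reach is not made up. A row lasts 1/10 s, in which the tool goes at most 50 mm and 8.59 degrees, less where a joint would pass 70% of its speed; a pose out of reach is approached as far as the arm can. A call with a gripper value outside its range is refused whole. The fingers move at their own pace and stop on an object; FORCE is the grip in N (left out, the last holds). Time passes only in rows, so rows that do not move let the fingers close. It gives the time, the measured TCP pose, the force, the opening and the grip force at its end, in the units of the state.
- status.get_state(): the state, without advancing time (a new reading comes with each control period).
- grab_frame(name): name is "side" or "top" or "wrist"; returns (picture, depth): 384x512x3 uint8, blue, green, red; 384x512 float32, m along the optical axis (not along the pixel's ray), 0 where there is no reading.
- calibration(name): a dict with "K" (3x3 intrinsics, pixels), "R" (3x3) and "t" (3): a world point X has camera coordinates R X + t. Camera axes: x right, y down, z forward; pixel columns grow to the right and rows downward; lengths in m; the calibration is good to about 2 mm. A picture is of the moment at which its call begins: read the wrist's pose just before it. calibration takes no time and is no camera call; for the wrist camera it gives the pose at the moment of the call.
- order.hand_in(): hands the job in; it is judged then, once.
The state is a dict: "clock": time; "joint_positions": joint angles; "qd": joint speeds; "joint_torque": joint torques, N m; "position": TCP position; "tcp_rot": TCP orientation; "ft_force": force on the tool from outside, world axes, zero at the start; "wrist_torque": the same for the moment, N m; "width": finger opening in m; "finger_force": force on a finger pad.
Only numpy, scipy, OpenCV 4.12 (cv2) and the standard library are available. Lean on these libraries where they do the work, as an engineer would, in place of code of your own. Each camera call takes 0.05 s, during which the arm holds its last target. There are 200 camera calls.

## Task

The walnuts are to be cracked next: tip the three round walnuts out of the two-section nut dish into the steel mixing bowl, spilling none, keeping every pecan in its own section of the dish. Then set the dish back upright in the middle of its chopping board, and let go. Leave the bowl and the other things on the worktop where they are.

Things in the scene. Friction and masses are not known exactly. Their poses are not given: they have to be found in the camera images.
- dish: Two-section nut dish: shallow round white stoneware, 0.2 to 0.33 kg, rim 178 mm across and 29 mm high, foot 108 mm across, inner floor 6 mm up. Origin at the centre of its underside, z up. A 6 mm partition runs along its x axis through the centre, its top 36 mm up, between two half-round sections: walnuts in the +y one, pecans in the -y one. Stands on the board at any yaw.
- lip_w (a point): Middle of the outer rim of the walnuts' section: 89 mm from the dish's centre along its +y, 29 mm above its underside; axes as the dish's. The outer wall slopes up from the floor at only about 40 degrees, so walnuts roll out here when the dish leans 50 to 60 degrees this way; the partition holds the pecans to beyond 65 degrees.
- ear_a (a point): Middle of the grip of the ear at the dish's +x end, in line with the partition: 107 mm from the dish's centre, 26.5 mm above its underside; axes as the dish's. The ear is a level lug 22 mm wide (dish y), 13 mm thick (z 20 to 33 mm), from the rim to 130 mm from the centre.
- ear_b (a point): Middle of the grip of the like ear at the dish's -x end, 107 mm from the dish's centre, 26.5 mm above its underside; axes as the dish's.
- board: Small maple chopping board, 124 x 192 x 16 mm (x, y, z), lying flat on the worktop, loose, 0.34 kg; origin at the centre of its underside, its top at z = 16 mm. The dish stands on it. Beware of the wall cabinet: its front is at x = 0.61 m, its underside at z = 0.51 m.
- bowl: Empty round steel mixing bowl, loose, 0.42 kg, 176 mm across at the rim, 68 mm high, inner floor 4 mm up, about 84 mm across its foot; origin at the centre of its underside.
- walnut_a: A walnut in its shell, round and wrinkled with a seam, 37 x 35 mm, 14 g; origin at its centre; starts in the dish's +y section.
- walnut_b: A walnut in its shell, round and wrinkled with a seam, 37 x 35 mm, 14 g; origin at its centre; starts in the dish's +y section.
- walnut_c: A walnut in its shell, round and wrinkled with a seam, 37 x 35 mm, 14 g; origin at its centre; starts in the dish's +y section.
- pecan_a: A pecan in its shell, long, narrow and smooth with pointed ends, 43 x 22 mm, 11 g; origin at its centre; starts in the dish's -y section.
- pecan_b: A pecan in its shell, long, narrow and smooth with pointed ends, 43 x 22 mm, 11 g; origin at its centre; starts in the dish's -y section.
- pecan_c: A pecan in its shell, long, narrow and smooth with pointed ends, 43 x 22 mm, 11 g; origin at its centre; starts in the dish's -y section.
- lemon: Lemon, 78 x 55 x 56 mm; a bystander on the worktop, not part of the job. Origin at the centre of its underside.
- garlic: Garlic bulb, 60 x 60 x 59 mm; a bystander on the worktop, not part of the job. Origin at the centre of its underside.
- cup_120: Steel measuring cup with a flat handle, 66 x 141 x 34 mm; a bystander on the worktop, not part of the job. Origin at the centre of its underside.
Not all that is in view belongs to the job. Leave any white or yellow look-alike of the walnut_b alone.

How it is judged:
On the way, in this order (a step that is already met when the one before it is completed fails the run):
1. the dish is tipped beside or above the bowl: it leans more than 29 degrees, its centre within 0.2 m of the bowl's centre (angle between dish's own z axis and vertical above 0.5 rad and horizontal distance between dish and bowl below 0.2 m), for 0.1 s.
2. all three walnuts are in the bowl (horizontal distance between each of walnut_a, walnut_b, walnut_c and bowl below 0.075 m and z of each of walnut_a, walnut_b, walnut_c in the frame of bowl below 0.06 m), for 0.2 s.
At the end, for the whole second after the job is handed in: All three walnuts lie in the bowl (centres within 75 mm of its axis and below its rim), all three pecans lie in their own section of the dish, and the dish stands level (within 3.5 degrees) and still on the board, its centre within 40 mm of the board's centre; the bowl stands upright (all of step 2 and y of each of pecan_a, pecan_b, pecan_c in the frame of dish below -0.004 m and horizontal distance between each of pecan_a, pecan_b, pecan_c and dish below 0.08 m and z of pecan_a in the frame of dish between 0.008 and 0.045 m and z of pecan_b in the frame of dish between 0.008 and 0.045 m and z of pecan_c in the frame of dish between 0.008 and 0.045 m and angle between each of dish, bowl's own z axis and vertical below 0.06 rad and horizontal distance between dish and board below 0.04 m and z of dish in the frame of board between 0.011 and 0.021 m and linear speed of dish below 0.03 m/s and height (world z) of board below 0.005 m); the robot touches nothing.
It fails at once if a pecan gets out of the dish (its centre more than 120 mm from the dish's) (distance between any of pecan_a, pecan_b, pecan_c and dish above 0.12 m).
It fails at once if a walnut falls onto the worktop beside the bowl ((height (world z) of walnut_a below 0.03 m and horizontal distance between walnut_a and bowl above 0.09 m) or (height (world z) of walnut_b below 0.03 m and horizontal distance between walnut_b and bowl above 0.09 m) or (height (world z) of walnut_c below 0.03 m and horizontal distance between walnut_c and bowl above 0.09 m)).
It fails at once if the bowl is pushed more than 50 mm or knocked over (distance of bowl from where it was at the start of the episode above 0.05 m or angle between bowl's own z axis and vertical above 0.5 rad).
It fails at once if another thing on the worktop is moved more than 40 mm (distance of any of lemon, garlic, cup_120 from where it was at the start of the episode above 0.04 m).
It also fails if it takes over 58 s, if anything falls off the work surface, if the arm or the gripper's body presses on something with over 40 N, if the wrist force passes 120 N, or if a joint passes its speed limit or range.

## Working session

There is one attempt and no reset: what is moved stays moved. The work goes in short steps, Python scripts to look and compute and a shell command to move; the robot and the scene stay as the last step left them, time stands still between calls to the robot, and variables do not carry over. Pictures are saved under pics/ and viewed, at most 10 in all, crops included, and the job is handed in when it is done.

```bash
ls; mkdir -p pics; python3 - <<'E'
from plant import status, grab_frame, calibration
import cv2, numpy as np
for n in ("top","side"):
    p,d=grab_frame(n); cv2.imwrite(f"pics/{n}0.png",p); np.save(f"pics/{n}0.npy",d)
    c=calibration(n); print(n,np.round(c["K"],1).tolist(),np.round(c["R"],3).tolist(),np.round(c["t"],3).tolist())
print(status.get_state())
E
```

```text
pics
top [[391.0, 0.0, 256.2], [0.0, 391.0, 188.1], [0.0, 0.0, 1.0]] [[-0.028, -1.0, -0.014], [-0.994, 0.029, -0.107], [0.107, 0.011, -0.994]] [0.209, 0.52, 1.064]
side [[347.6, 0.0, 255.7], [0.0, 347.6, 187.9], [0.0, 0.0, 1.0]] [[-0.896, -0.445, 0.005], [-0.244, 0.481, -0.842], [0.372, -0.756, -0.539]] [0.526, 0.086, 1.127]
{'clock': 0.1, 'joint_positions': array([ 1.12720837,  0.38372806,  0.04386208,  1.59946775, -0.01786217,
        1.16119895, -0.0499196 ]), 'qd': array([ 0.00169181, -0.00026838,  0.00046184, -0.00321493, -0.0012463 ,
        0.00012681, -0.0006151 ]), 'joint_torque': array([ 2.48741992e-03, -4.34728181e+01,  1.02900881e+00, -2.50453430e+01,
        1.07685706e-02,  5.46429626e-03, -1.29900835e-05]), 'position': array([ 0.21998434, -0.6107105 ,  0.23000592]), 'tcp_rot': array([-3.09243691e+00, -5.40136797e-01,  9.11135384e-04]), 'ft_force': array([0.38604954, 0.91821957, 0.06988099]), 'wrist_torque': array([ 0.04107897, -0.05513207,  0.01244854]), 'finger_force': 0.0, 'width': 0.08547322168206624}
```

View pics/top0.png

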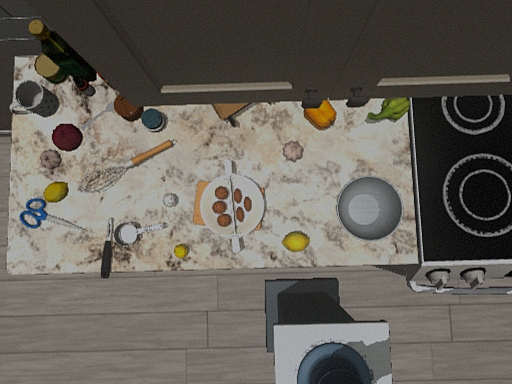

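View pics/side0.png

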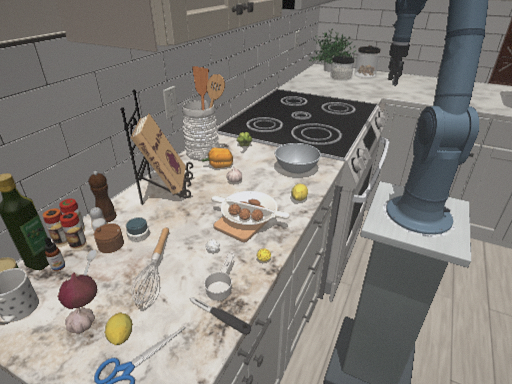

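The top view shows the dish at about (233,205) px. Its ears are at (229,165) and (237,243), with the walnuts on the left (world +y) and the pecans on the right. The bowl is at (370,208) and the lemon at (296,242). I plan to grip the near ear from above, turn the dish +90° beyond the bowl, and tip it toward the robot.

```bash
cat > h.py <<'E'
import numpy as np, cv2
from plant import calibration
def world(n,d):
    c=calibration(n);K=np.array(c["K"]);R=np.array(c["R"]);t=np.array(c["t"])
    v,u=np.mgrid[:d.shape[0],:d.shape[1]]
    P=np.stack([(u-K[0,2])/K[0,0]*d,(v-K[1,2])/K[1,1]*d,d],-1)
    return (P-t)@R
def circ(xy):
    A=np.c_[2*xy,np.ones(len(xy))];s=np.linalg.lstsq(A,(xy**2).sum(1),rcond=None)[0]
    return s[:2],np.sqrt(s[2]+s[:2]@s[:2])
E
python3 - <<'E'
from h import *
p=cv2.imread("pics/top0.png");d=np.load("pics/top0.npy");W=world("top",d)
hsv=cv2.cvtColor(p,cv2.COLOR_BGR2HSV)
print("table z",np.median(W[200:240,270:285,2]))
# bowl rim
m=np.zeros(d.shape,bool);m[170:250,328:412]=1
m&=(W[...,2]>.055)&(d>0);xy=W[m][:,:2];print("bowl rim pts",len(xy),circ(xy),W[m][:,2].max())
# dish: white, high
m=np.zeros(d.shape,bool);m[155:252,190:275]=1
dm=m&(hsv[...,1]<60)&(hsv[...,2]>120)&(W[...,2]>.034)&(d>0)
n,l,s,c=cv2.connectedComponentsWithStats(dm.astype(np.uint8));k=1+s[1:,4].argmax();dm=l==k
P=W[dm];print("dish px",len(P),s[k])
hull=cv2.convexHull(P[:,:2].astype(np.float32))[:,0]
c0=(P[:,:2].max(0)+P[:,:2].min(0))/2
for _ in range(5):
    r=np.linalg.norm(P[:,:2]-c0,axis=1);q=P[(r>.078)&(r<.093)][:,:2];c1,R1=circ(q)
    far=P[(r>.1)];a=far[far[:,0]>c0[0]].mean(0);b=far[far[:,0]<c0[0]].mean(0);c0=c1
print("centre",c1,R1,"ears",a,b,"mid",(a+b)/2,"dist",np.linalg.norm((a-b)[:2]),"yaw",np.degrees(np.arctan2(*(a-b)[1::-1])))
# board: orange-ish
bm=m&(W[...,2]>.008)&(W[...,2]<.024)&(hsv[...,1]>90)
print("board",bm.sum(),cv2.minAreaRect(W[bm][:,:2].astype(np.float32)))
cv2.imwrite("pics/crop0.png",cv2.resize(p[145:265,180:310],None,fx=5,fy=5,interpolation=cv2.INTER_CUBIC)[:600,:650])
E
```

```text
table z -0.0007894515202599157
bowl rim pts 591 (array([ 0.45936017, -0.10674974]), np.float64(0.0851005070379366)) 0.07165469844843499
dish px 1501 [ 200  160   64   92 1501]
centre [0.47853649 0.26293664] 0.08348127714203823 ears [0.59183044 0.27192502 0.04770099] [0.36595958 0.25412132 0.04780661] mid [0.47889501 0.26302317 0.0477538 ] dist 0.22657144540820437 yaw 4.506877798406674
board 360 ((0.4816426932811737, 0.27525457739830017), (0.1907947063446045, 0.12195613235235214), 82.6009521484375)
```

View pics/crop0.png

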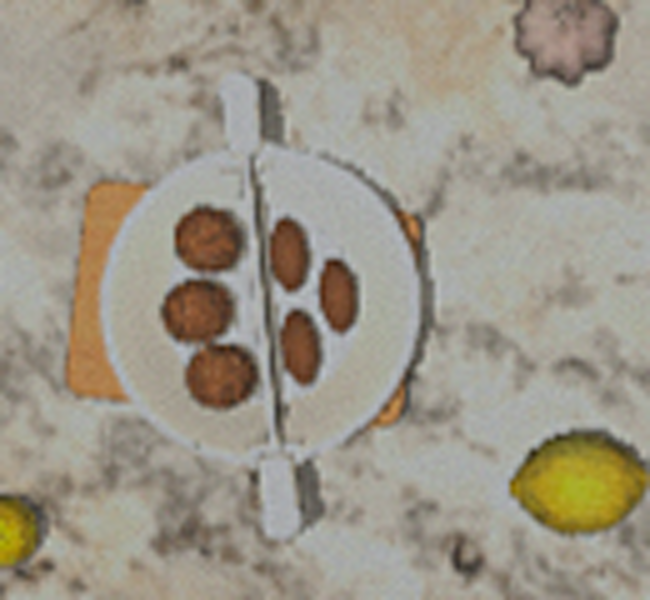

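The crop shows three large round walnuts left of the partition and three narrow pecans right of it. The near ear (ear_b) is at the bottom, and the board sticks out to the left. First I move out over the worktop, then on to the near ear.

```bash
cat >> h.py <<'E'
from scipy.spatial.transform import Rotation as Ro
from plant import status
def pose():
    s=status.get_state();return np.array(s["position"]),Ro.from_rotvec(s["tcp_rot"])
def tool(h,tilt=0):
    "tool y at world heading h deg, z down, then turned by tilt deg about tool x"
    h=np.radians(h);y=np.array([np.cos(h),np.sin(h),0]);z=np.array([0,0,-1.])
    return Ro.from_matrix(np.c_[np.cross(y,z),y,z])*Ro.from_euler("x",tilt,degrees=True)
def to(P,R=None):
    p,r=pose();R=R or r
    print("clock",status.get_state()["clock"],"at",p.round(4),"shift cm",(r.inv().apply(np.array(P)-p)*100).round(2),"turn",np.degrees((r.inv()*R).as_rotvec()).round(2))
E
python3 -m creep '[[0,0,0,0,0,7.65,1],[0,0,0,0,0,7.65,1],[3.2,-3.6,0,0,0,0,1],[3.2,-3.6,0,0,0,0,1],[3.2,-3.6,0,0,0,0,1]]'
python3 -m creep '[[3.2,-3.6,0,0,0,0,1],[3.2,-3.6,0,0,0,0,1],[3.2,-3.6,0,0,0,0,1],[3.2,-3.6,0,0,0,0,1],[3.2,-3.6,0,0,0,0,1]]'
python3 -c "
from h import *
to([.372,.2546,.12],tool(-85.5))"
```

```text
clock: 0.6
position: [0.3079, -0.4948, 0.2306]
tcp_rot: [-3.138, -0.122, 0.001]
ft_force: [1.0, -0.2, -0.1]
width: 0.0855
finger_force: 0.0
clock: 1.1
position: [0.4533, -0.3024, 0.2309]
tcp_rot: [-3.139, -0.124, 0.001]
ft_force: [-0.3, -0.6, 0.0]
width: 0.0853
finger_force: 0.0
clock 1.1 at [ 0.4533 -0.3024  0.2309] shift cm [ -3.72 -56.16  11.11] turn [-0.01  0.03  0.01]
```

```bash
python3 -m creep '[[0,-4.3,0,0,0,0,1],[0,-4.3,0,0,0,0,1],[0,-4.3,0,0,0,0,1],[0,-4.3,0,0,0,0,1],[0,-4.3,0,0,0,0,1]]' >/dev/null
python3 -m creep '[[0,-4.3,0,0,0,0,1],[0,-4.3,0,0,0,0,1],[0,-4.3,0,0,0,0,1],[-0.6,-4.3,1.5,0,0,0,1],[-0.6,-4.3,1.5,0,0,0,1]]' >/dev/null
python3 -m creep '[[-0.6,-4.3,2,0,0,0,1],[-0.6,-4.3,2,0,0,0,1],[-0.6,-4.3,2,0,0,0,0.6],[-0.6,0,2,0,0,0,0.6],[0,0,0,0,0,0,0.6]]'
python3 - <<'E'
from h import *
from plant import grab_frame
to([.372,.2546,.12],tool(-85.5))
c=calibration("wrist");p,d=grab_frame("wrist");cv2.imwrite("pics/w0.png",p);np.save("pics/w0.npy",d)
W=world("wrist",d)
hsv=cv2.cvtColor(p,cv2.COLOR_BGR2HSV)
m=(hsv[...,1]<70)&(hsv[...,2]>90)&(W[...,2]>.038)&(W[...,2]<.058)&(d>0)
P=W[m];r=np.linalg.norm(P[:,:2]-[.4787,.263],axis=1)
for a,b in ((.094,.1),(.1,.106),(.106,.112),(.112,.118),(.118,.124),(.124,.13),(.13,.14)):
    q=P[(r>a)&(r<b)&(P[:,0]<.42)]
    if len(q):print(a,len(q),q.mean(0).round(4),q[:,1].min().round(4),q[:,1].max().round(4),np.median(q[:,2]).round(4))
E
```

```text
clock: 2.6
position: [0.369, 0.2498, 0.1185]
tcp_rot: [3.136, 0.131, -0.011]
ft_force: [-0.2, -0.2, -0.4]
width: 0.0511
finger_force: 0.0
clock 2.6 at [0.369  0.2498 0.1185] shift cm [ 0.33 -0.45 -0.15] turn [0.15 0.42 0.28]
0.094 181 [0.3821 0.2552 0.0505] 0.2445 0.2657 0.0508
0.1 178 [0.3762 0.2547 0.0505] 0.244 0.2654 0.0509
0.106 188 [0.3702 0.254  0.0504] 0.2427 0.2657 0.0508
0.112 181 [0.3644 0.2538 0.0506] 0.2422 0.2664 0.0508
0.118 107 [0.3588 0.2536 0.0504] 0.2436 0.2633 0.0505
0.124 4 [0.3548 0.2527 0.0491] 0.2509 0.2552 0.0491
```

View pics/w0.png

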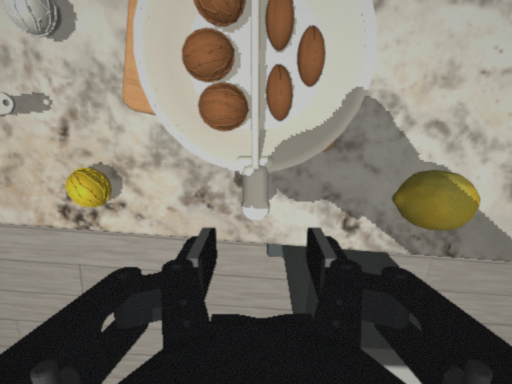

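The wrist view shows the near ear at (257,195) px, centred between the fingers (columns 210 to 315). I lower and grip it.

```bash
python3 -m creep '[[0.7,-0.45,2,0,0.4,0.3,0.6],[0,0,2,0,0,0,0.6],[0,0,2,0,0,0,0.6],[0,0,2,0,0,0,0.6],[0,0,1.5,0,0,0,0.6]]' >/dev/null
python3 -m creep '[[0,0,0,0,0,0,0.6],[0,0,0,0,0,0,0.6]]'
python3 -c "
from h import *
to([.376,.2546,.021],tool(-85.5))"
```

```text
clock: 3.35
position: [0.3815, 0.2545, 0.0271]
tcp_rot: [-3.14, -0.112, -0.013]
ft_force: [-0.3, 0.9, -0.4]
width: 0.0512
finger_force: 0.0
clock 3.35 at [0.3815 0.2545 0.0271] shift cm [-0.55 -0.05  0.61] turn [ 0.01 -0.47 -0.42]
```

```bash
python3 -m creep '[[-0.5,0,0.55,0,-0.4,-0.4,0.6],[0,0,0,0,0,0,0.4],[0,0,0,0,0,0,0.2],[0,0,0,0,0,0,0.1],[0,0,0,0,0,0,0]]' 60
python3 -m creep '[[0,0,0,0,0,0,0],[0,0,0,0,0,0,0],[0,0,0,0,0,0,0]]' 110
python3 -c "
from h import *
to([.376,.2546,.021],tool(-85.5))"
```

```text
clock: 3.85
position: [0.3753, 0.2549, 0.0212]
tcp_rot: [3.139, 0.127, 0.001]
ft_force: [-1.0, -1.2, 4.2]
width: 0.0212
finger_force: 58.5
clock: 4.15
position: [0.3753, 0.255, 0.0212]
tcp_rot: [3.139, 0.127, 0.001]
ft_force: [-2.4, -1.9, 6.4]
width: 0.0196
finger_force: 107.3
clock 4.15 at [0.3753 0.255  0.0212] shift cm [0.07 0.05 0.02] turn [ 0.02 -0.02  0.12]
```

```bash
python3 -m creep '[[0,0,-0.2,0,0,0,0],[0,0,-0.4,0,0,0,0],[0,0,-0.6,0,0,0,0],[0,0,-0.8,0,0,0,0],[0,0,-1,0,0,0,0]]'
python3 -m creep '[[0,0,-1,0,0,0,0],[0,0,-0.6,0,0,0,0],[0,0,-0.3,0,0,0,0],[0,0,0,0,0,0,0],[0,0,0,0,0,0,0]]'
python3 - <<'E'
from h import *
from plant import grab_frame
p,d=grab_frame("side");cv2.imwrite("pics/s1.png",cv2.resize(p[150:290,160:340],None,fx=4,fy=4))
p,d=grab_frame("top");W=world("top",d);hsv=cv2.cvtColor(p,cv2.COLOR_BGR2HSV)
m=np.zeros(d.shape,bool);m[150:260,180:290]=1
m&=(hsv[...,1]<60)&(hsv[...,2]>120)&(W[...,2]>.06)&(W[...,2]<.13)&(d>0)
P=W[m];P=P[np.hypot(P[:,0]-.4787,P[:,1]-.263)<.14]
far=P[P[:,0]>.575];print("far ear",far.mean(0),len(far))
r=P[(np.hypot(P[:,0]-.4787,P[:,1]-.263)>.08)&(np.hypot(P[:,0]-.4787,P[:,1]-.263)<.095)]
A=np.c_[r[:,:2]-[.4787,.263],np.ones(len(r))];print("plane",np.linalg.lstsq(A,r[:,2],rcond=None)[0])
E
```

```text
clock: 4.65
position: [0.3745, 0.2545, 0.051]
tcp_rot: [3.138, 0.127, -0.002]
ft_force: [0.3, -0.1, -3.7]
width: 0.0203
finger_force: 107.6
clock: 5.15
position: [0.375, 0.2546, 0.0697]
tcp_rot: [3.139, 0.126, -0.0]
ft_force: [0.7, -0.2, -2.9]
width: 0.0201
finger_force: 107.6
far ear [0.59018732 0.27182095 0.09229373] 92
plane [-0.00810014 -0.00196449  0.09032026]
```

View pics/s1.png

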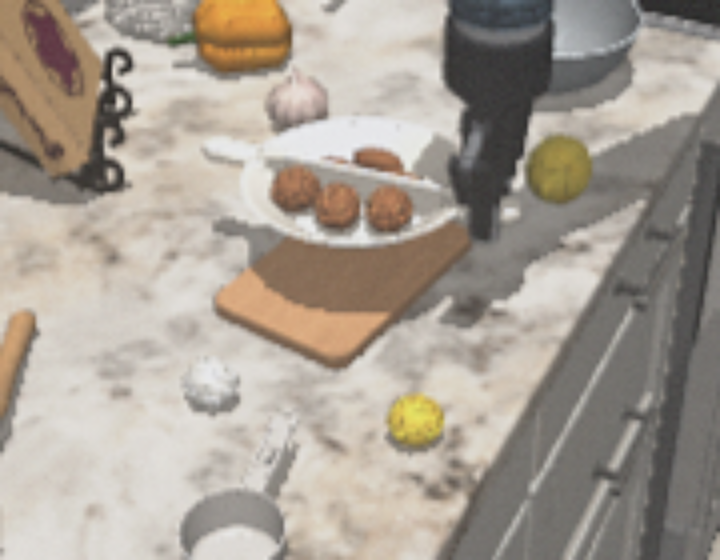

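The dish hangs level in the grip with all six nuts in place. I carry it toward the bowl next.

```bash
python3 -m creep '[[0,0.5,-1,0,0,0,0],[0,1.5,-1.5,0,0,0,0],[0.1,2.5,-1.5,0,0,0,0],[0.1,3,-1.5,0,0,0,0],[0.1,3,-1.5,0,0,0,0]]'|head -2
python3 -m creep '[[0.1,3,-1,0,0,0,0],[0.1,3,-0.5,0,0,0,0],[0.1,3,-0.5,0,0,0,0],[0.1,3,0,0,0,0,0],[0.1,3,0,0,0,0,0]]'|head -2
python3 -m creep '[[0,3,0,0,0,0,0],[0,3,0,0,0,0,0],[0,3,0,0,0,0,0],[0,3,0,0,0,0,0],[0,3,0,0,0,0,0]]'|head -2
python3 -m creep '[[0,3,0,0,0,0,0],[0,2.2,0,0,0,0,0],[0,1.2,0,0,0,0,0],[0,0.5,0,0,0,0,0],[0,0,0,0,0,0,0]]'
python3 -c "
from h import *
to([.42,-.211,.16],tool(0))"
```

```text
clock: 5.75
position: [0.3862, 0.1494, 0.1406]
clock: 6.25
position: [0.4034, -0.0001, 0.1604]
clock: 6.75
position: [0.4151, -0.1494, 0.1601]
clock: 7.25
position: [0.4211, -0.2167, 0.1598]
tcp_rot: [-3.139, -0.126, 0.001]
ft_force: [0.8, -0.1, -3.2]
width: 0.0202
finger_force: 107.9
clock 7.25 at [ 0.4211 -0.2167  0.1598] shift cm [-0.06 -0.58 -0.02] turn [-4.000e-02 -1.000e-02 -8.539e+01]
```

```bash
python3 -m creep '[[0,0,0,0,0,-2,0],[0,0,0,0,0,-4,0],[0,0,0,0,0,-5,0],[0,0,0,0,0,-5,0],[0,0,0,0,0,-5,0]]'|head -2
python3 -m creep '[[0,0,0,0,0,-5,0],[0,0,0,0,0,-5,0],[0,0,0,0,0,-5,0],[0,0,0,0,0,-5,0],[0,0,0,0,0,-5,0]]'|head -2
python3 -m creep '[[0,0,0,0,0,-5,0],[0,0,0,0,0,-5,0],[0,0,0,0,0,-5,0],[0,0,0,0,0,-5,0],[0,0,0,0,0,-5,0]]'|head -2
python3 -m creep '[[0,0,0,0,0,-5,0],[0,0,0,0,0,-4,0],[0,0,0,0,0,-3,0],[0,0,0,0,0,-1.6,0],[0,0,0,0,0,-0.8,0]]'
python3 -c "
from h import *
to([.552,-.211,.15],tool(0))"
```

```text
clock: 7.75
position: [0.4214, -0.2148, 0.1597]
clock: 8.25
position: [0.4216, -0.215, 0.1598]
clock: 8.75
position: [0.4218, -0.2151, 0.1599]
clock: 9.25
position: [0.4217, -0.2158, 0.1599]
tcp_rot: [2.218, 2.224, 0.0]
ft_force: [-0.2, 0.4, -3.4]
width: 0.0202
finger_force: 107.8
clock 9.25 at [ 0.4217 -0.2158  0.1599] shift cm [ 0.44 13.03  1.  ] turn [0.03 0.01 0.17]
```

```bash
python3 -m creep '[[0,0.6,0,0,0,0,0],[0.1,1.5,0,0,0,0,0],[0.1,2.2,0,0,0,0,0],[0.1,2.4,0,0,0,0,0],[0.1,2.2,0,0,0,0,0]]'|head -2
python3 -m creep '[[0,1.9,0,0,0,0,0],[0,1.3,0,0,0,0,0],[0,0.7,0,0,0,0,0],[0,0.2,0,0,0,0,0],[0,0,0,0,0,0,0]]'
python3 - <<'E'
from h import *
from plant import grab_frame
to([.552,-.211,.15],tool(0))
p,d=grab_frame("top");cv2.imwrite("pics/t2.png",cv2.resize(p[130:270,290:430],None,fx=4,fy=4))
E
```

```text
clock: 9.75
position: [0.513, -0.2126, 0.1599]
clock: 10.25
position: [0.5509, -0.2129, 0.1594]
tcp_rot: [-2.221, -2.221, 0.001]
ft_force: [-0.3, -1.3, -2.7]
width: 0.0202
finger_force: 107.9
clock 10.25 at [ 0.5509 -0.2129  0.1594] shift cm [0.19 0.11 0.94] turn [-0.06 -0.01  0.  ]
```

View pics/t2.png

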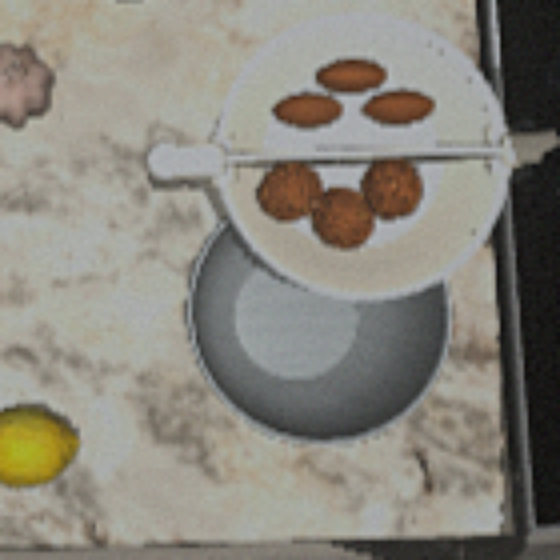

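The top view shows the walnuts on the near half and the pecans on the far half. The dish is in place beyond the bowl, so I start the tilt.

```bash
python3 -m creep '[[0.1,0,0.3,-1,0,0,0],[0.1,0,0.4,-2,0,0,0],[0,0,0.2,-3,0,0,0],[0,0,0,-4,0,0,0],[0,0,0,-4,0,0,0]]'|head -2
python3 -m creep '[[0,0,0,-4,0,0,0],[0,0,0,-4,0,0,0],[0,0,0,-4,0,0,0],[0,0,0,-3,0,0,0],[0,0,0,-3,0,0,0]]'|head -2
python3 -m creep '[[0,0,0,-2,0,0,0],[0,0,0,-2,0,0,0],[0,0,0,-2,0,0,0],[0,0,0,-1,0,0,0],[0,0,0,-1,0,0,0]]'
python3 - <<'E'
from h import *
from plant import grab_frame
to([.552,-.211,.15],tool(0,-50))
p,d=grab_frame("side");cv2.imwrite("pics/s3.png",cv2.resize(p[110:200,250:370],None,fx=5,fy=5))
E
```

```text
clock: 10.8
position: [0.5504, -0.211, 0.1506]
clock: 11.3
position: [0.5496, -0.211, 0.1503]
clock: 11.8
position: [0.5496, -0.2113, 0.15]
tcp_rot: [1.817, 1.817, 0.658]
ft_force: [0.5, 0.4, -3.6]
width: 0.0204
finger_force: 108.0
clock 11.8 at [ 0.5496 -0.2113  0.15  ] shift cm [0.03 0.18 0.16] turn [-10.07   0.09   0.04]
```

View pics/s3.png

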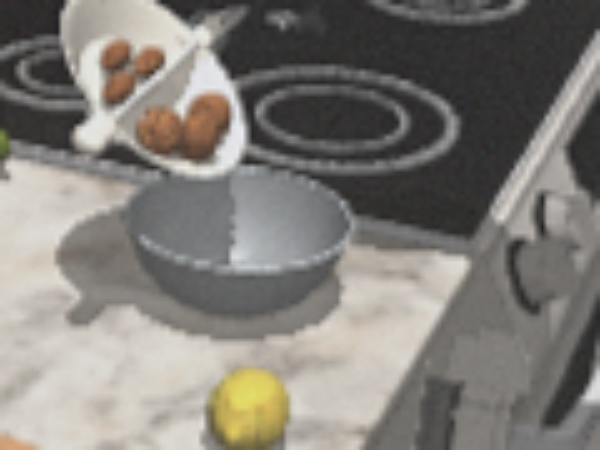

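At 40° the walnuts lie at the lip above the bowl and the pecans stay behind the partition. I continue slowly.

```bash
python3 -m creep '[[0,0,0,-1.5,0,0,0],[0,0,0,-2,0,0,0],[0,0,0,-2,0,0,0],[0,0,0,-2,0,0,0],[0,0,0,-1.5,0,0,0]]'|head -2
python3 -m creep '[[0,0,0,-1,0,0,0],[0,0,0,-1,0,0,0],[0,0,0,-1,0,0,0],[0,0,0,-1,0,0,0],[0,0,0,-1,0,0,0]]'|head -2
python3 -m creep '[[0,0,0,0,0,0,0],[0,0,0,0,0,0,0],[0,0,0,0,0,0,0],[0,0,0,0,0,0,0],[0,0,0,0,0,0,0]]'
python3 - <<'E'
from h import *
from plant import grab_frame
to([.552,-.211,.15],tool(0,-55))
p,d=grab_frame("side");q,d=grab_frame("top");cv2.imwrite("pics/s4.png",np.hstack([cv2.resize(p[110:200,260:350],None,fx=4.4,fy=4.4),cv2.resize(q[150:250,320:420],(396,396))]))
E
```

```text
clock: 12.35
position: [0.5513, -0.2103, 0.1539]
clock: 12.85
position: [0.5487, -0.2188, 0.17]
clock: 13.35
position: [0.5498, -0.2179, 0.1706]
tcp_rot: [1.721, 1.745, 0.801]
ft_force: [-0.4, -0.2, -3.4]
width: 0.0198
finger_force: 108.2
clock 13.35 at [ 0.5498 -0.2179  0.1706] shift cm [ 0.64 -1.39  1.56] turn [-6.87 -1.81 -0.13]
```

View pics/s4.png

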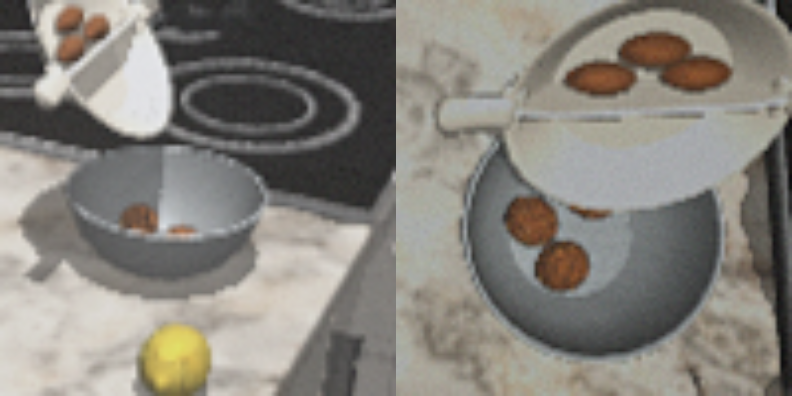

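All three walnuts are in the bowl (one partly hidden by the lip) and the three pecans are still in the dish. I level the dish.

```bash
python3 -m creep '[[0,0,0,1,0,0,0],[0,0,0,2,0,0,0],[0,0,0,3,0,0,0],[0,0,0,4,0,0,0],[0,0,0,4,0,0,0]]'
python3 -m creep '[[0,0,0,4,0,0,0],[0,0,0,4,0,0,0],[0,0,0,4,0,0,0],[0,0,0,4,0,0,0],[0,0,0,4,0,0,0]]'|head -2
python3 -m creep '[[0,0,0,4,0,0,0],[0,0,0,3,0,0,0],[0,0,0,3,0,0,0],[0,0,0,2,0,0,0],[0,0,0,0,0,0,0]]'
python3 -c "
from h import *
print(status.get_state()['joint_positions'].round(2))
to([.552,-.211,.17],tool(0))"
```

```text
clock: 13.95
position: [0.5502, -0.2153, 0.1691]
tcp_rot: [1.849, 1.887, 0.65]
ft_force: [-0.1, 1.1, -3.3]
width: 0.0201
finger_force: 108.1
clock: 14.45
position: [0.5503, -0.2151, 0.1689]
clock: 14.95
position: [0.552, -0.2147, 0.1689]
tcp_rot: [2.16, 2.225, 0.124]
ft_force: [0.1, -0.3, -3.4]
width: 0.0204
finger_force: 108.1
[ 0.57  0.32 -0.28  1.84  0.04  0.93  0.31]
clock 14.95 at [ 0.552  -0.2147  0.1689] shift cm [ 0.37  0.02 -0.09] turn [ 4.78 -1.69  1.69]
```

```bash
python3 -m creep '[[0,0,0,2.4,-0.85,0.85,0],[0,0,0,2.4,-0.85,0.85,0],[0,-0.6,0,0,0,0,0],[0,-1.5,0,0,0,0,0],[0,-2.2,0,0,0,0,0]]'|head -2
python3 -m creep '[[0,-2.5,0,0,0,0,0],[0,-2.4,0,0,0,0,0],[0,-1.8,0,0,0,0,0],[0,-1.2,0,0,0,0,0],[0,-0.6,0,0,0,0,0]]'
python3 -m creep '[[0,0,0,0,0,2,0],[0,0,0,0,0,4,0],[0,0,0,0,0,5,0],[0,0,0,0,0,5,0],[0,0,0,0,0,5,0]]'|head -2
python3 -m creep '[[0,0,0,0,0,5,0],[0,0,0,0,0,5,0],[0,0,0,0,0,5,0],[0,0,0,0,0,5,0],[0,0,0,0,0,5,0]]'|head -2
python3 -m creep '[[0,0,0,0,0,5,0],[0,0,0,0,0,5,0],[0,0,0,0,0,5,0],[0,0,0,0,0,5,0],[0,0,0,0,0,5,0]]'|head -2
python3 -m creep '[[0,0,0,0,0,5,0],[0,0,0,0,0,4,0],[0,0,0,0,0,3,0],[0,0,0,0,0,1.6,0],[0,0,0,0,0,0.8,0]]'
python3 -c "
from h import *
to([.375,.26,.168],tool(-85.5))"
```

```text
clock: 15.45
position: [0.5074, -0.2155, 0.1689]
clock: 15.95
position: [0.4209, -0.216, 0.169]
tcp_rot: [2.225, 2.217, -0.002]
ft_force: [0.8, -0.3, -3.0]
width: 0.0203
finger_force: 108.1
clock: 16.45
position: [0.4234, -0.2156, 0.1693]
clock: 16.95
position: [0.4232, -0.2155, 0.1692]
clock: 17.45
position: [0.4231, -0.2154, 0.1692]
clock: 17.95
position: [0.4229, -0.2155, 0.1691]
tcp_rot: [3.138, 0.122, 0.001]
ft_force: [0.6, -0.5, -2.8]
width: 0.02
finger_force: 108.1
clock 17.95 at [ 0.4229 -0.2155  0.1691] shift cm [ -1.09 -47.78   0.06] turn [ 0.06 -0.02 -0.04]
```

```bash
python3 -m creep '[[0,-0.5,0,0,0,0,0],[0,-1.5,0,0,0,0,0],[0,-2.5,0,0,0,0,0],[0,-3,0,0,0,0,0],[0,-3,0,0,0,0,0]]'|head -2
python3 -m creep '[[0,-3,0,0,0,0,0],[0,-3,0,0,0,0,0],[0,-3,0,0,0,0,0],[0,-3,0,0,0,0,0],[0,-3,0,0,0,0,0]]'|head -2
python3 -m creep '[[-0.1,-3,0,0,0,0,0],[-0.2,-3,0,0,0,0,0],[-0.2,-3,0,0,0,0,0],[-0.2,-3,0,0,0,0,0],[-0.2,-3,0,0,0,0,0]]'|head -2
python3 -m creep '[[0,-3,0.5,0,0,0,0],[0,-2.2,1,0,0,0,0],[0,-1.4,2,0,0,0,0],[0,-0.6,2,0,0,0,0],[0,0,1,0,0,0,0]]'
python3 - <<'E'
from h import *
from plant import grab_frame
to([.3763,.264,.0215],tool(-85.5))
p,d=grab_frame("top");W=world("top",d);hsv=cv2.cvtColor(p,cv2.COLOR_BGR2HSV)
m=np.zeros(d.shape,bool);m[150:260,180:290]=1
w=m&(hsv[...,1]<60)&(hsv[...,2]>100)&(W[...,2]>.08)&(W[...,2]<.16)&(d>0)
P=W[w];r=np.hypot(P[:,0]-.48,P[:,1]-.272);far=P[(P[:,0]>.575)&(r<.15)];print("far ear",far.mean(0),len(far))
q=P[(r>.078)&(r<.095)];print("rim",circ(q[:,:2]),np.linalg.lstsq(np.c_[q[:,:2]-[.48,.272],np.ones(len(q))],q[:,2],rcond=None)[0])
bm=m&(W[...,2]>.008)&(W[...,2]<.024)&(hsv[...,1]>90);print("board",cv2.minAreaRect(W[bm][:,:2].astype(np.float32)))
s=p[170:250,328:412];hs=hsv[170:250,328:412];br=((hs[...,1]>80)&(hs[...,0]<20)).astype(np.uint8)
n,l,st,c=cv2.connectedComponentsWithStats(br)
for k in range(1,n):
    if st[k,4]>15:print("walnut",W[170:250,328:412][l==k].mean(0).round(3),st[k,4])
mm=np.zeros(d.shape,bool);mm[170:250,328:412]=1;mm&=(W[...,2]>.055)&(d>0);print("bowl",circ(W[mm][:,:2]))
cv2.imwrite("pics/t5.png",cv2.resize(p[140:265,180:420],None,fx=3.3,fy=3.3))
E
```

```text
clock: 18.45
position: [0.4141, -0.1089, 0.169]
clock: 18.95
position: [0.4018, 0.0408, 0.1689]
clock: 19.45
position: [0.3807, 0.1893, 0.1686]
clock: 19.95
position: [0.3742, 0.2604, 0.1022]
tcp_rot: [3.138, 0.128, -0.004]
ft_force: [-0.4, -0.7, -2.7]
width: 0.0202
finger_force: 108.1
clock 19.95 at [0.3742 0.2604 0.1022] shift cm [ 0.26 -0.36  8.07] turn [0.08 0.15 0.18]
far ear [0.58962097 0.27715822 0.12459409] 101
rim (array([0.47959286, 0.27025975]), np.float64(0.08337250065794376)) [-0.00166545  0.00676136  0.12228878]
board ((0.4338530898094177, 0.293390154838562), (0.21740970015525818, 0.2163781076669693), 83.60877990722656)
walnut [ 0.487 -0.115  0.041] 126
walnut [ 0.453 -0.081  0.045] 250
bowl (array([ 0.459496  , -0.10666782]), np.float64(0.08507762702582596))
```

View pics/t5.png

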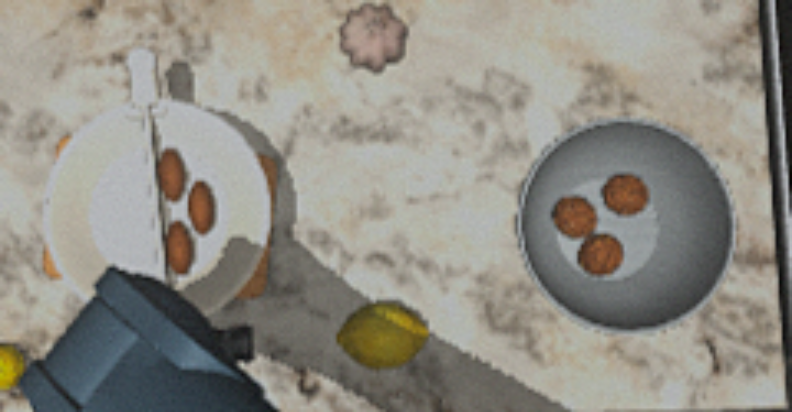

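All three walnuts lie in the bowl, whose centre has not moved. The pecans are in their section and the dish is over the board, so I lower it.

```bash
python3 -m creep '[[0.1,-0.1,1.5,0,0.1,0.1,0],[0.1,-0.1,2,0,0,0,0],[0,-0.1,2,0,0,0,0],[0,0,1.2,0,0,0,0],[0,0,0.5,0,0,0,0]]'
python3 -m creep '[[0,0,0.3,0,0,0,0],[0,0,0.2,0,0,0,0],[0,0,0.1,0,0,0,0],[0,0,0.1,0,0,0,0],[0,0,0,0,0,0,0]]'
python3 -c "
from h import *
to([.3763,.264,.0215],tool(-85.5))"
```

```text
clock: 20.5
position: [0.3781, 0.261, 0.0308]
tcp_rot: [3.137, 0.118, 0.001]
ft_force: [-0.1, -0.6, -2.9]
width: 0.0203
finger_force: 108.1
clock: 21.0
position: [0.3789, 0.2621, 0.0247]
tcp_rot: [3.138, 0.12, 0.004]
ft_force: [-0.4, -0.2, -3.2]
width: 0.0204
finger_force: 108.1
clock 21.0 at [0.3789 0.2621 0.0247] shift cm [-0.25 -0.21  0.32] turn [ 0.08 -0.15 -0.14]
```

```bash
python3 -m creep '[[0,0,0.15,0,0,0,0],[0,0,0.1,0,0,0,0],[0,0,0,0,0,0,0]]'|grep -E "pos|ft"
python3 -m creep '[[0,0,0.1,0,0,0,0],[0,0,0,0,0,0,0]]'|grep -E "pos|ft"
```

```text
position: [0.3788, 0.262, 0.022]
ft_force: [0.1, 0.7, -1.5]
position: [0.3787, 0.2621, 0.0213]
ft_force: [-2.2, -0.8, 3.9]
```

```bash
python3 -m creep '[[0,0,0,0,0,0,0],[0,0,0,0,0,0,0.3],[0,0,0,0,0,0,0.4],[0,0,0,0,0,0,0.6],[0,0,0,0,0,0,0.6]]' 20
python3 -m creep '[[0,0,0,0,0,0,0.6],[0,0,-1,0,0,0,0.6],[0,0,-2,0,0,0,0.6],[0,0,-3,0,0,0,0.6],[0,0,-4,0,0,0,0.6]]'
python3 -m creep '[[0,3,-4,0,0,0,0.6],[0,4,-3,0,0,0,0.6],[0,4,0,0,0,0,0.6],[0,4,0,0,0,0,0.6],[0,4,0,0,0,0,0.6]]'
python3 -m creep '[[0,4,0,0,0,0,0.6],[0,4,0,0,0,0,0.6],[0,0,0,0,0,0,0.6],[0,0,0,0,0,0,0.6],[0,0,0,0,0,0,0.6]]'
python3 - <<'E'
from h import *
from plant import grab_frame
p,d=grab_frame("top");W=world("top",d);hsv=cv2.cvtColor(p,cv2.COLOR_BGR2HSV)
m=np.zeros(d.shape,bool);m[155:252,185:275]=1
w=m&(hsv[...,1]<60)&(hsv[...,2]>100)&(W[...,2]>.034)&(W[...,2]<.07)&(d>0)
P=W[w];r=np.hypot(P[:,0]-.48,P[:,1]-.272);q=P[(r>.078)&(r<.095)]
print("rim",circ(q[:,:2]),np.linalg.lstsq(np.c_[q[:,:2]-[.48,.272],np.ones(len(q))],q[:,2],rcond=None)[0])
bm=m&(W[...,2]>.008)&(W[...,2]<.024)&(hsv[...,1]>90);print("board",cv2.minAreaRect(W[bm][:,:2].astype(np.float32)))
cv2.imwrite("pics/t6.png",cv2.resize(p[140:265,180:420],None,fx=3.3,fy=3.3))
E
```

```text
clock: 22.0
position: [0.3789, 0.262, 0.021]
tcp_rot: [3.138, 0.119, 0.004]
ft_force: [-0.6, 0.5, -0.1]
width: 0.0512
finger_force: 0.0
clock: 22.5
position: [0.377, 0.2612, 0.1212]
tcp_rot: [3.136, 0.12, -0.002]
ft_force: [1.0, -0.6, 0.7]
width: 0.0515
finger_force: 0.0
clock: 23.0
position: [0.3929, 0.0714, 0.1925]
tcp_rot: [3.137, 0.121, 0.008]
ft_force: [0.8, 0.3, 0.7]
width: 0.051
finger_force: 0.0
clock: 23.5
position: [0.3988, -0.0058, 0.1917]
tcp_rot: [3.138, 0.123, 0.004]
ft_force: [-0.2, -0.4, -0.5]
width: 0.0512
finger_force: 0.0
rim (array([0.48061598, 0.27057135]), np.float64(0.08367362143529844)) [-0.00576053  0.00761074  0.04368957]
board ((0.443280428647995, 0.28573745489120483), (0.20238164067268372, 0.19955722987651825), 82.29855346679688)
```

View pics/t6.png

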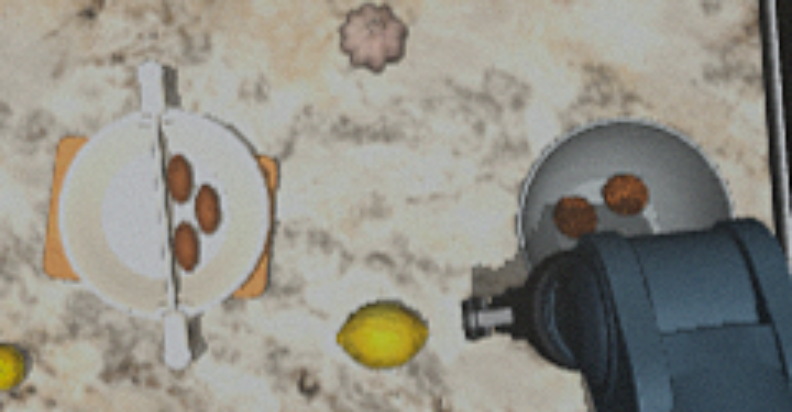

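The dish stands level near the middle of the board with the pecans in their section, the walnuts are in the bowl, and the gripper is clear of everything.

```bash
python3 -c "
from plant import order
print(order.hand_in())"
```

```text
the job is handed in; nothing more can be done
None
```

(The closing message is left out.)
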